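# Put the book stamps away in the drawer

### The arm

A 6-joint arm with a two-finger parallel gripper is mounted at the origin on the work surface. World frame = base frame: x ahead of the robot, y to its left, z up, the work surface at z = 0. Lengths are in m, angles in rad, forces in N, time in s.
With the tool pointing down it reaches from about 0.3 to 0.775 m from the base axis. Payload 14.6 kg.
Tool frame: the origin (TCP) lies at the centre of the arm's flange, where the gripper is bolted on; the fingertips stand 199 mm ahead of it and the grasp point (between the pads) lies 180 mm ahead of it; z points along the fingers, y is the line along which they close (so a half turn about z gives the same grasp; the last joint's range is limited). The gripper opens to 94 mm and grips with 3 to 60 N. Pads are 16 mm wide; open, the fingers measure 119 mm over their backs; the gripper's body (75 mm by 177 mm) begins 78 mm behind the grasp point.
Start: joints at [1.156, 0.3, 1.521, -0, 1.321, -0.067], TCP at [0.187, 0.517, 0.405] pointing down, gripper open.
Joint ranges: [-3.03, 3.03], [-0.79, 2.21], [0.23, 2.52], [-1.04, 4.18], [0, 3.07], [-2.55, 2.55]. Speed limits (rad/s): [2.22, 2.22, 2.57, 3.14, 3.14, 3.14].

### API

Orientations are given as [roll, pitch, yaw] about the fixed x, y, z axes, in that order (R = Rz(yaw) Ry(pitch) Rx(roll)).
In Python, from station import ctrl gives the robot as it stands. The module is installed in compiled form; this text tells all that it offers.
- The arm moves only by the tool servo_tool, never from a script. Its argument "motion" is a list of rows, each a list of 5 numbers: the closure, from 0 (fully open) to 1 (shut), then the shift along the world's x, y, z in cm, then the turn about the world's z in degrees. A call has 1 to 20 rows; each row is the pose to reach, as a shift and turn from the pose commanded when the call began; what a row does not reach only later rows make up. A row lasts 1/8 s, in which the tool goes at most 62.5 mm and 10.7 degrees, less where a joint would pass 70% of its speed; a pose out of reach is approached as far as the arm can. A call with a gripper value outside its range is refused whole. The fingers move at their own pace and stop on an object; "squeeze" is the grip in N (left out, the last holds). Time passes only in rows, so rows that repeat a pose let the fingers close. It gives the time, the measured TCP pose, the force, the opening and the grip force at its end, in the units of the state.
- ctrl.get_obs(): the state, without advancing time (a new reading comes with each control period).
- ctrl.camera(name): name is "scene" or "top"; returns a dict with "image" (400x640x3 uint8, red, green, blue), "fx", "fy", "cx", "cy" (pixels), "camera_from_world" (4x4, takes a point from world to camera coordinates). Camera axes: x right, y up, looking along -z (the intrinsics and any distortion apply to the point x, -y, -z); pixel columns grow to the right and rows downward; lengths in m; the calibration is good to about 2 mm. A picture is of the moment at which its call begins. There is no depth.
- ctrl.hand_in(): hands the job in; it is judged then, once.
The state is a dict: "time_s": time; "qpos": joint angles; "joint_vel": joint speeds; "tau": joint torques, N m; "ee_pos": TCP position; "eef_rot": TCP orientation; "force": force on the tool from outside, world axes, zero at the start; "moment": the same for the moment, N m; "grip_width": finger opening in m; "grip_force": force on a finger pad.
Only numpy, scipy, OpenCV 4.12 (cv2) and the standard library are available. Lean on these libraries where they do the work, as an engineer would, in place of code of your own. Each camera call takes 0.05 s, during which the arm holds its last target. There are 200 camera calls.

### The job

Unscrew the lid of the round canister and set it down knob up, wholly on the grey desk mat. Then stand all the wooden book stamps, those from the canister and those on the desk, upright in the open drawer of the little chest, and push the drawer fully shut; leave the other things on the desk where they are.

Things in the scene. Friction and masses are not known exactly. Their poses are not given: they have to be found in the camera images.
- tub: Fixed base of a round screw-top canister, dark wood and brass. A 138 mm wide plinth (12 mm high) carries an upright brass neck 118 mm across, with an outside thread, open at the top: its rim is 49 mm above the desk, its inner floor 16 mm above the desk, its bore 104 mm. Origin: centre of the underside, on the desk; z up.
- lid: Deep dark-wood screw lid, 138 mm across, 86 mm high, with a square brass knob on top; 300 g. Origin: centre of the open underside; z up through the knob. Starts screwed onto the tub, its underside about 13 mm above the desk. It stays put when let go between turns. To clear stamps in the tub its underside must pass 91 mm above the desk.
- tub_rim (a point): Centre of the mouth of the tub's neck, on its axis, 49 mm above the desk. The thread is right-handed, 10 mm rise a turn, about 2.5 mm axial and 2 mm sideways play: turned anticlockwise seen from above the lid climbs; after about 2 turns the thread lets go and the lid lifts straight off, not before. Turned on past that, it may drop back and need one more turn.
- lid_knob (a point): Centre of the lid's knob: a square block 42 mm wide (59 mm over the corners) and 30 mm high, standing on the 138 mm flat top of the lid; 101 mm above the lid's underside. Its faces are square to the lid's x and y axes.
- mat: Flat square desk mat, grey, 180 mm wide, 3 mm thick, fixed. Origin: centre of the underside; x and y along its edges.
- drawer_floor (a point): Centre of the drawer's inner floor, 22 mm above the desk; moves with the drawer. x points away from the drawer's front, y along its width, z up. Inside it is 205 mm (x) by 238 mm (y); walls 81 mm high, front panel 95 mm high, 15 mm thick.
- chest: Fixed pale-wood chest with one drawer, 250 mm deep, 280 mm wide, 125 mm high. Origin: centre of its underside; x points from its front to its back. Its roof's front edge lies at x = -110 mm here: only the part of the drawer in front of that is open from above.
- chest_drawer0_handle (a point): Middle of the brass bar handle on the drawer's front, about 87 mm above the desk, 35 mm in front of the panel, the bar about 120 mm long across the drawer; moves with the drawer.
- chest_drawer0 (a joint): How far the drawer stands open, m: 0 fully shut, 0.174 fully out; about 1 N of friction. Starts 0.14 to 0.17 open.
- stamp_t0: Wooden book stamp, 75 mm tall: round brass foot 42 mm across and 20 mm high, then a round wooden handle 24 mm across up to the top; 180 g, nearly all in the foot. Origin: centre of the underside of the foot; z up the handle. If present, it stands in the tub under the lid, about 29 mm from the tub's axis, the stamps there 120 degrees apart; one or two of the three are present.
- stamp_t1: Wooden book stamp, 75 mm tall: round brass foot 42 mm across and 20 mm high, then a round wooden handle 24 mm across up to the top; 180 g, nearly all in the foot. Origin: centre of the underside of the foot; z up the handle. If present, it stands in the tub under the lid, about 29 mm from the tub's axis, the stamps there 120 degrees apart; one or two of the three are present.
- stamp_t2: Wooden book stamp, 75 mm tall: round brass foot 42 mm across and 20 mm high, then a round wooden handle 24 mm across up to the top; 180 g, nearly all in the foot. Origin: centre of the underside of the foot; z up the handle. If present, it stands in the tub under the lid, about 29 mm from the tub's axis, the stamps there 120 degrees apart; one or two of the three are present.
- stamp_d0: Wooden book stamp, 75 mm tall: round brass foot 42 mm across and 20 mm high, then a round wooden handle 24 mm across up to the top; 180 g, nearly all in the foot. Origin: centre of the underside of the foot; z up the handle. If present, it stands on the desk; one or two of the two are present.
- stamp_d1: Wooden book stamp, 75 mm tall: round brass foot 42 mm across and 20 mm high, then a round wooden handle 24 mm across up to the top; 180 g, nearly all in the foot. Origin: centre of the underside of the foot; z up the handle. If present, it stands on the desk; one or two of the two are present.
- paperweight: Green glass paperweight, 66 mm wide, 32 mm high, on the desk between the two stamp places. A bystander: leave it alone. Origin: centre of its underside.
- mug: White mug, 80 mm wide, 90 mm high, at the far side. A bystander: leave it alone. Origin: centre of its underside.
- stapler: Black stapler, 130 mm long, 45 mm high, on the right, behind the canister or mat. A bystander: leave it alone. Origin: centre of its underside.
Not all that is in view belongs to the job. What is shaped like the stamp_d0 but pink is not meant.

How it is judged:
By the outcome, as a careful person would: the job done as asked, in the order asked, and still so for the second after the job is handed in, with the robot touching nothing.
Of stamp_t0, stamp_t1, stamp_t2 only 1 to 2 are there at a start; the rules pass over those that are not, and their reading is None.
Of stamp_d0, stamp_d1 only 1 to 2 are there at a start; the rules pass over those that are not, and their reading is None.
At some moment in a run one of stamp_d0, stamp_d1 may be knocked a few centimetres aside while the robot is not near it.
It also fails if it takes over 210 s, if anything falls off the work surface, if the arm or the gripper's body presses on something with over 40 N, if the wrist force passes 120 N, or if a joint passes its speed limit or range.

## Working session

There is one attempt and no reset: what is moved stays moved. The work goes in short steps, Python scripts to look and compute and a tool call to move; the robot and the scene stay as the last step left them, time stands still between calls to the robot, and variables do not carry over. Pictures are saved under pics/ and viewed, at most 14 in all, crops included, and the job is handed in when it is done.

Besides the shell and the picture viewer there is one more tool, called after "Request:" by a JSON object that holds its "fn" and its "kwargs", one argument or row to a line. servo_tool: Moves the arm, as the interface text tells. Its arguments: {"type":"object","properties":{"motion":{"type":"array","items":{"type":"array","items":{"type":"number"}}},"squeeze":{"type":"number"}},"required":["motion"]}

```bash
mkdir -p pics; cat > h.py <<'E'
import numpy as np, cv2
from station import ctrl
def cam(n,save=None):
    c=ctrl.camera(n)
    if save: cv2.imwrite('pics/'+save,c['image'][:,:,::-1])
    return c
def ray(c,u,v,z):
    M=np.array(c['camera_from_world']);R=M[:3,:3];o=-R.T@M[:3,3]
    d=R.T@np.array([(u-c['cx'])/c['fx'],-(v-c['cy'])/c['fy'],-1])
    return o+d*(z-o[2])/d[2]
def proj(c,p):
    M=np.array(c['camera_from_world']);q=M[:3,:3]@np.array(p)+M[:3,3]
    return np.array([c['cx']+c['fx']*q[0]/-q[2], c['cy']+c['fy']*-q[1]/-q[2]])
E
python3 - <<'E'
from h import *
for n in('top','scene'):
    c=cam(n,n+'0.png');print(n,{k:c[k] for k in c if k!='image'})
print(ctrl.get_obs())
E
```

```text
top {'fx': 446.34249109989037, 'fy': 446.34249109989037, 'cx': 322.4628709631525, 'cy': 199.50716319782325, 'camera_from_world': array([[ 0.00178395, -0.99998454,  0.00526697, -0.02147578],
       [ 0.9898929 ,  0.00251279,  0.14179471, -0.57535662],
       [-0.14180575,  0.00496078,  0.98988207, -1.20051248],
       [ 0.        ,  0.        ,  0.        ,  1.        ]])}
scene {'fx': 380.01091355961967, 'fy': 380.01091355961967, 'cx': 311.81974738102195, 'cy': 203.7302060503915, 'camera_from_world': array([[-0.05565935,  0.99844135, -0.00411254,  0.0269988 ],
       [-0.8555064 , -0.04556678,  0.51578336,  0.45807557],
       [ 0.51479204,  0.03222647,  0.85670918, -1.33182535],
       [ 0.        ,  0.        ,  0.        ,  1.        ]])}
{'time_s': 0.1, 'qpos': array([ 1.15638918e+00,  3.00433505e-01,  1.52151400e+00, -1.69843358e-05,
        1.32072246e+00, -6.66059534e-02]), 'joint_vel': array([-9.14395373e-04, -2.36885045e-03, -1.35355072e-03, -2.51653892e-03,
        1.75104548e-03,  4.67750502e-05]), 'tau': array([ 5.08359644e-04, -5.32641578e+01, -3.53280866e+01,  7.08890310e-02,
        2.34923355e-02, -1.11461284e-04]), 'ee_pos': array([0.18745362, 0.51704171, 0.40413522]), 'eef_rot': array([-3.14051663e+00, -5.52875035e-05,  2.79379564e+00]), 'force': array([ 0.81168995,  0.96213442, -0.8087826 ]), 'moment': array([-0.00374858,  0.0584598 ,  0.04517837]), 'grip_force': 0.0, 'grip_width': 0.09388740888753085}
```

View pics/top0.png

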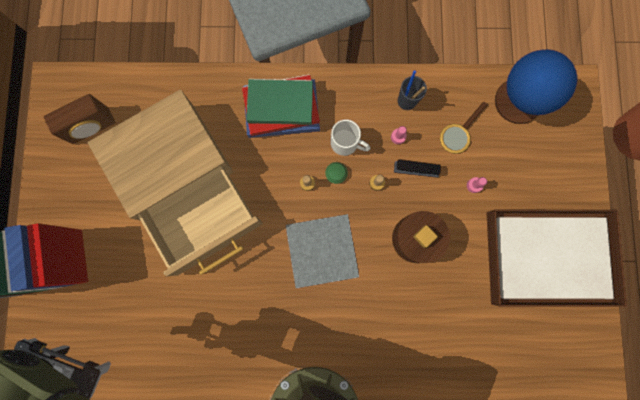

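View pics/scene0.png

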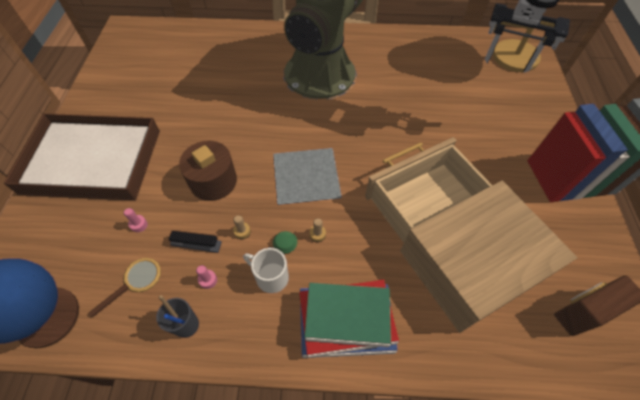

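Candidates (top view): wooden stamps at (308,182) and (378,182). Pink look-alikes at (400,135) and (477,184) are to be left. The lid is at (422,237) with its knob at (427,237), the mat at (322,250) and the handle at (220,257). I chose the two brass/wood ones and will check them in a crop.

```bash
python3 - <<'E'
from h import *
c=cam('top');im=c['image']
cr=im[120:280,285:485];cv2.imwrite('pics/c1.png',cv2.resize(cr,None,fx=3.75,fy=3.75,interpolation=cv2.INTER_CUBIC)[:,:,::-1])
cr=im[160:285,125:275];cv2.imwrite('pics/c2.png',cv2.resize(cr,None,fx=4.5,fy=4.5,interpolation=cv2.INTER_CUBIC)[:,:,::-1])
hsv=cv2.cvtColor(im,cv2.COLOR_RGB2HSV)
def big(mask,box):
    m=np.zeros(mask.shape,np.uint8);x0,y0,x1,y1=box;m[y0:y1,x0:x1]=mask[y0:y1,x0:x1]
    cs,_=cv2.findContours(m,cv2.RETR_EXTERNAL,cv2.CHAIN_APPROX_NONE);return max(cs,key=cv2.contourArea)
# knob
V=hsv[...,2];S=hsv[...,1]
print('knob hsv',hsv[237,427],'lid',hsv[237,405],'stamp',hsv[182,378],hsv[186,380],'desk',hsv[215,378],'mat',hsv[250,322])
k=big(((V>110)&(S>90)).astype(np.uint8),(405,218,448,256))
def onp(ct,z): 
    return np.array([ray(c,u+0.0,v,z)[:2] for u,v in ct.reshape(-1,2)]).astype(np.float32)
print('knob rect px',cv2.minAreaRect(k),'world',cv2.minAreaRect(onp(k,.129)*1000))
m=big((S<60).astype(np.uint8),(270,200,375,300))
print('mat',cv2.minAreaRect(onp(m,.003)*1000))
l=big(((V<95)).astype(np.uint8),(385,205,450,270))
print('lid circ px',cv2.minEnclosingCircle(l))
u=cv2.minEnclosingCircle(l)[0];print(ray(c,*u,.099))
for p in [(220,257)]: print(ray(c,*p,.087))
E
```

```text
knob hsv [ 20 161 197] lid [ 12 152  99] stamp [ 16 113 140] [ 19 155 194] desk [ 15 153 147] mat [ 73  13 138]
knob rect px ((424.75006103515625, 236.25003051757812), (16.970561981201172, 17.677669525146484), 45.0) world ((468.652587890625, -281.3769226074219), (42.71159362792969, 45.9380989074707), 44.1327018737793)
mat ((435.7253723144531, -18.48340606689453), (179.2593994140625, 179.22344970703125), 9.860180854797363)
lid circ px ((420.9358825683594, 237.26068115234375), 28.988237380981445)
[ 0.46776335 -0.27830195  0.099     ]
[0.41561978 0.24879533 0.087     ]
```

View pics/c1.png

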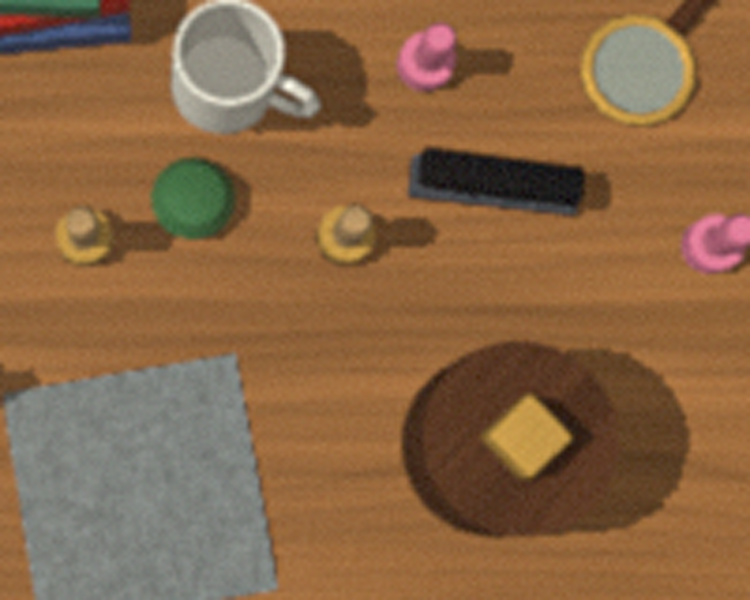

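View pics/c2.png

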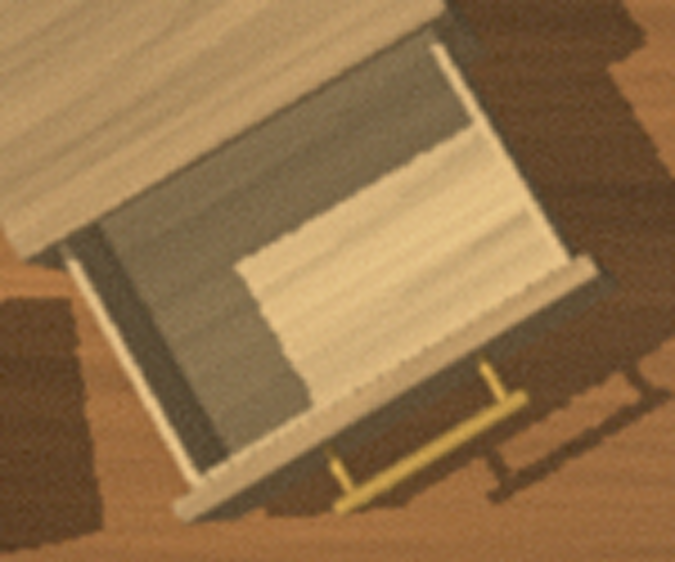

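The crop shows both brass/wood stamps upright at c1 (84,237) and (347,235), and the knob centre at c1 (529,437) with its faces at 45°. In c2 the drawer is open and empty, the handle bar runs (345,508) to (522,398), and the roof's front edge runs (22,258) to (443,8).

```bash
python3 - <<'E'
from h import *
c=cam('top');r=np.round
A=lambda x,y,z:ray(c,285+(x-1.4)/3.75,120+(y-1.4)/3.75,z)
B=lambda x,y,z:ray(c,125+(x-1.75)/4.5,160+(y-1.75)/4.5,z)
print('knob',r(A(529,437,.129),4))
for n,p in dict(l=A(484,437,.129),r=A(575,437,.129),u=A(529,394,.129),d=A(529,480,.129)).items():print(n,r(p,4))
print('d0 foot',r(A(84,240,.02),4),'top',r(A(82,221,.075),4))
print('d1 foot',r(A(346,239,.02),4),'top',r(A(354,219,.075),4))
for t,z in [((345,508),.087),((522,398),.087),((22,258),.125),((443,8),.125),((178,512),.105),((605,268),.105)]:print(t,r(B(*t,z),4))
print(r(proj(c,(0.5,0,0)),1))
E
```

```text
knob [ 0.4688 -0.2838  0.129 ]
l [ 0.4688 -0.2531  0.129 ]
r [ 0.4689 -0.3152  0.129 ]
u [ 0.4982 -0.2847  0.129 ]
d [ 0.4397 -0.2829  0.129 ]
d0 foot [0.6239 0.0236 0.02  ] top [0.628  0.0235 0.075 ]
d1 foot [ 0.6252 -0.1752  0.02  ] top [ 0.6301 -0.1741  0.075 ]
(345, 508) [0.3754 0.2963 0.087 ]
(522, 398) [0.4391 0.1954 0.087 ]
(22, 258) [0.5168 0.4763 0.125 ]
(443, 8) [0.6636 0.2409 0.125 ]
(178, 512) [0.3733 0.3867 0.105 ]
(605, 268) [0.5138 0.146  0.105 ]
[315.2 227.7]
```

Request:
{"fn": "servo_tool", "kwargs": {
  "motion": [
    [0, 1.4, -4, 0, -10.25],
    [0, 2.8, -8, 0, -20.5],
    [0, 4.2, -12, 0, -30.75],
    [0, 5.6, -16, 0, -41],
    [0, 7, -20, 0, -51.25],
    [0, 8.4, -24, 0, -61.5],
    [0, 9.8, -28, 0, -71.75],
    [0, 11.2, -32, 0, -82],
    [0, 12.6, -36, 0, -92.25],
    [0, 14, -40, 0, -102.5],
    [0, 15.4, -44, 0, -112.75],
    [0, 16.8, -48, 0, -123],
    [0, 18.2, -52, 0, -133.25],
    [0, 19.6, -56, 0, -143.5],
    [0, 21, -60, 0, -153.75],
    [0, 22.4, -64, 0, -164],
    [0, 23.8, -68, 0, -174.25],
    [0, 25.2, -72, 0, -184.5],
    [0, 26.6, -76, 0, -194.75],
    [0, 28.1, -80.1, 0, -205]
  ],
  "squeeze": 30
}}

```text
time_s: 2.7
ee_pos: [0.4687, -0.2853, 0.4045]
eef_rot: [-3.142, 0.0, -0.79]
force: [0.4, 0.9, 0.8]
grip_width: 0.0939
grip_force: 0.0
```

```bash
python3 - <<'E'
from h import *
o=ctrl.get_obs();print(o['time_s'],o['qpos'].round(3),o['ee_pos'].round(4),o['eef_rot'].round(4),o['force'].round(1))
E
```

```text
2.7 [-0.614  0.297  1.525  0.     1.32   1.747] [ 0.4687 -0.2853  0.4045] [-3.1416e+00  2.0000e-04 -7.9010e-01] [0.4 0.9 0.8]
```

Request:
{"fn": "servo_tool", "kwargs": {
  "motion": [
    [0, 0, 0.1, -5, 0],
    [0, 0, 0.1, -9, 0],
    [0, 0, 0.1, -10.1, 0],
    [0, 0, 0.1, -10.1, 0],
    [0.7, 0, 0.1, -10.1, 0],
    [0.7, 0, 0.1, -10.1, 0],
    [0.7, 0, 0.1, -10.1, 0],
    [0.7, 0, 0.1, -10.1, 0],
    [0.7, 0, 0.1, -10.1, 0]
  ],
  "squeeze": 30
}}

```text
time_s: 3.82
ee_pos: [0.4685, -0.2829, 0.3037]
eef_rot: [-3.142, -0.0, -0.784]
force: [0.5, -0.9, 0.3]
grip_width: 0.0472
grip_force: 0.0
```

Request:
{"fn": "servo_tool", "kwargs": {
  "motion": [
    [1, 0, 0, 0, 0],
    [1, 0, 0, 0, 0],
    [1, 0, 0, 0, 0],
    [1, 0, 0, 0, 0],
    [1, 0, 0, 0.03, 10]
  ],
  "squeeze": 40
}}

```text
time_s: 4.45
ee_pos: [0.4684, -0.2829, 0.3037]
eef_rot: [3.142, 0.001, -0.607]
force: [1.5, 0.1, -2.4]
grip_width: 0.0418
grip_force: 39.8
```

Gripped (41.8 mm), and it turns easily. Continuing.

Request:
{"fn": "servo_tool", "kwargs": {
  "motion": [
    [1, 0, 0, 0.03, 10],
    [1, 0, 0, 0.06, 20],
    [1, 0, 0, 0.08, 30],
    [1, 0, 0, 0.11, 40],
    [1, 0, 0, 0.14, 50],
    [1, 0, 0, 0.17, 60],
    [1, 0, 0, 0.19, 70],
    [1, 0, 0, 0.22, 80],
    [1, 0, 0, 0.25, 90],
    [1, 0, 0, 0.28, 100],
    [1, 0, 0, 0.31, 110],
    [1, 0, 0, 0.33, 120],
    [1, 0, 0, 0.36, 130],
    [1, 0, 0, 0.39, 140],
    [1, 0, 0, 0.42, 150],
    [1, 0, 0, 0.44, 160],
    [1, 0, 0, 0.47, 170],
    [1, 0, 0, 0.5, 180],
    [1, 0, 0, 0.53, 190],
    [1, 0, 0, 0.56, 200]
  ]
}}

```text
time_s: 6.95
ee_pos: [0.4685, -0.2838, 0.31]
eef_rot: [-3.139, 0.003, 2.885]
force: [1.2, -9.7, -1.1]
grip_width: 0.0416
grip_force: 40.4
```

Request:
{"fn": "servo_tool", "kwargs": {
  "motion": [
    [1, 0, 0, 0.03, 10],
    [1, 0, 0, 0.06, 20],
    [1, 0, 0, 0.08, 30],
    [1, 0, 0, 0.08, 30]
  ]
}}

```text
time_s: 7.45
ee_pos: [0.4688, -0.2836, 0.3111]
eef_rot: [-3.138, 0.002, -2.876]
force: [6.2, -4.0, -0.0]
grip_width: 0.0417
grip_force: 39.6
```

```bash
python3 - <<'E'
from h import *
o=ctrl.get_obs();print(o['time_s'],o['qpos'].round(3),o['ee_pos'].round(4),o['eef_rot'].round(4),o['force'].round(1),o['moment'].round(2))
E
```

```text
7.45 [-6.110e-01  3.890e-01  1.631e+00 -1.000e-03  1.117e+00 -2.447e+00] [ 0.4688 -0.2836  0.3111] [-3.1378e+00  2.1000e-03 -2.8757e+00] [ 6.2 -4.  -0. ] [-1.3  -1.37  0.31]
```

Request:
{"fn": "servo_tool", "kwargs": {
  "motion": [
    [0, 0, 0, 0, 0],
    [0, 0, 0, 0, 0],
    [0, 0, 0, 0, 0],
    [0, 0, 0, 0, 0],
    [0, 0, 0, 0, -10],
    [0, 0, 0, 0, -20],
    [0, 0, 0, 0, -30],
    [0, 0, 0, 0, -40],
    [0, 0, 0, 0, -50],
    [0, 0, 0, 0, -60],
    [0, 0, 0, 0, -70],
    [0, 0, 0, 0, -80],
    [0, 0, 0, 0, -90],
    [0, 0, 0, 0, -100],
    [0, 0, 0, 0, -110],
    [0, 0, 0, 0, -120],
    [0, 0, 0, 0, -130],
    [0, 0, 0, 0, -140],
    [0, 0, 0, 0, -150],
    [0, 0, 0, 0, -160]
  ]
}}

```text
time_s: 9.95
ee_pos: [0.4684, -0.2829, 0.3103]
eef_rot: [-3.141, 0.0, 0.606]
force: [0.5, 0.1, -0.7]
grip_width: 0.0939
grip_force: 0.0
```

Request:
{"fn": "servo_tool", "kwargs": {
  "motion": [
    [0, 0, 0, 0, -10],
    [0, 0, 0, 0, -20],
    [0, 0, 0, 0, -30],
    [0, 0, 0, 0, -40],
    [0, 0, 0, 0, -50],
    [0, 0, 0, 0, -60],
    [0, 0, 0, 0, -70],
    [0, 0, 0, 0, -80],
    [0, 0, 0, 0, -90],
    [0, 0, 0, 0, -100],
    [0, 0, 0, 0, -110],
    [0.4, 0, 0, 0, -110],
    [1, 0, 0, 0, -110],
    [1, 0, 0, 0, -110],
    [1, 0, 0, 0, -110],
    [1, 0, 0, 0, -110],
    [1, 0, 0, 0, -110],
    [1, 0, 0, 0, -110],
    [1, 0, 0, 0, -110]
  ],
  "squeeze": 40
}}

```text
time_s: 12.32
ee_pos: [0.4685, -0.283, 0.3104]
eef_rot: [-3.141, -0.0, -1.308]
force: [-0.1, -0.6, 1.3]
grip_width: 0.0418
grip_force: 39.7
```

Second stroke, 270°.

Request:
{"fn": "servo_tool", "kwargs": {
  "motion": [
    [1, 0, 0, 0.03, 10],
    [1, 0, 0, 0.06, 20],
    [1, 0, 0, 0.08, 30],
    [1, 0, 0, 0.11, 40],
    [1, 0, 0, 0.14, 50],
    [1, 0, 0, 0.17, 60],
    [1, 0, 0, 0.19, 70],
    [1, 0, 0, 0.22, 80],
    [1, 0, 0, 0.25, 90],
    [1, 0, 0, 0.28, 100],
    [1, 0, 0, 0.31, 110],
    [1, 0, 0, 0.33, 120],
    [1, 0, 0, 0.36, 130],
    [1, 0, 0, 0.39, 140],
    [1, 0, 0, 0.42, 150],
    [1, 0, 0, 0.44, 160],
    [1, 0, 0, 0.47, 170],
    [1, 0, 0, 0.5, 180],
    [1, 0, 0, 0.53, 190],
    [1, 0, 0, 0.56, 200]
  ]
}}

```text
time_s: 14.82
ee_pos: [0.4686, -0.2834, 0.3164]
eef_rot: [3.141, 0.002, 2.188]
force: [1.3, -3.9, -0.7]
grip_width: 0.0419
grip_force: 40.0
```

Request:
{"fn": "servo_tool", "kwargs": {
  "motion": [
    [1, 0, 0, 0.03, 10],
    [1, 0, 0, 0.06, 20],
    [1, 0, 0, 0.08, 30],
    [1, 0, 0, 0.11, 40],
    [1, 0, 0, 0.14, 50],
    [1, 0, 0, 0.17, 60],
    [1, 0, 0, 0.19, 70],
    [1, 0, 0, 0.19, 70]
  ]
}}

```text
time_s: 15.82
ee_pos: [0.4688, -0.2835, 0.3188]
eef_rot: [-3.138, 0.002, -2.876]
force: [4.1, -3.9, 4.4]
grip_width: 0.0415
grip_force: 39.9
```

Request:
{"fn": "servo_tool", "kwargs": {
  "motion": [
    [0, 0, 0, 0, 0],
    [0, 0, 0, 0, 0],
    [0, 0, 0, 0, 0],
    [0, 0, 0, 0, 0],
    [0, 0, 0, 0, -10],
    [0, 0, 0, 0, -20],
    [0, 0, 0, 0, -30],
    [0, 0, 0, 0, -40],
    [0, 0, 0, 0, -50],
    [0, 0, 0, 0, -60],
    [0, 0, 0, 0, -70],
    [0, 0, 0, 0, -80],
    [0, 0, 0, 0, -90],
    [0, 0, 0, 0, -100],
    [0, 0, 0, 0, -110],
    [0, 0, 0, 0, -120],
    [0, 0, 0, 0, -130],
    [0, 0, 0, 0, -140],
    [0, 0, 0, 0, -150],
    [0, 0, 0, 0, -160]
  ]
}}

```text
time_s: 18.32
ee_pos: [0.4685, -0.2829, 0.3178]
eef_rot: [-3.141, 0.0, 0.606]
force: [-0.2, 0.1, -0.7]
grip_width: 0.094
grip_force: 0.0
```

Request:
{"fn": "servo_tool", "kwargs": {
  "motion": [
    [0, 0, 0, 0, -10],
    [0, 0, 0, 0, -20],
    [0, 0, 0, 0, -30],
    [0, 0, 0, 0, -40],
    [0, 0, 0, 0, -50],
    [0, 0, 0, 0, -60],
    [0, 0, 0, 0, -70],
    [0, 0, 0, 0, -80],
    [0, 0, 0, 0, -90],
    [0, 0, 0, 0, -100],
    [0, 0, 0, 0, -110],
    [0.4, 0, 0, 0, -110],
    [1, 0, 0, 0, -110],
    [1, 0, 0, 0, -110],
    [1, 0, 0, 0, -110],
    [1, 0, 0, 0, -110],
    [1, 0, 0, 0, -110],
    [1, 0, 0, 0, -110],
    [1, 0, 0, 0, -110]
  ],
  "squeeze": 40
}}

```text
time_s: 20.7
ee_pos: [0.4686, -0.2829, 0.318]
eef_rot: [-3.141, -0.0, -1.307]
force: [3.4, 0.8, 0.6]
grip_width: 0.0417
grip_force: 39.9
```

Request:
{"fn": "servo_tool", "kwargs": {
  "motion": [
    [1, 0, 0, 0.03, 10],
    [1, 0, 0, 0.06, 20],
    [1, 0, 0, 0.08, 30],
    [1, 0, 0, 0.11, 40],
    [1, 0, 0, 0.14, 50],
    [1, 0, 0, 0.17, 60],
    [1, 0, 0, 0.19, 70],
    [1, 0, 0, 0.22, 80],
    [1, 0, 0, 0.25, 90],
    [1, 0, 0, 0.28, 100],
    [1, 0, 0, 0.31, 110],
    [1, 0, 0, 0.33, 120],
    [1, 0, 0, 0.36, 130],
    [1, 0, 0, 0.39, 140],
    [1, 0, 0, 0.42, 150],
    [1, 0, 0, 0.44, 160],
    [1, 0, 0, 0.47, 170],
    [1, 0, 0, 0.5, 180],
    [1, 0, 0, 0.53, 190],
    [1, 0, 0, 0.56, 200]
  ]
}}

```text
time_s: 23.2
ee_pos: [0.4684, -0.2834, 0.3238]
eef_rot: [-3.141, 0.002, 2.188]
force: [1.0, -4.4, 0.5]
grip_width: 0.0418
grip_force: 40.0
```

Request:
{"fn": "servo_tool", "kwargs": {
  "motion": [
    [1, 0, 0, 0.03, 10],
    [1, 0, 0, 0.03, 10],
    [1, 0, 0, 0.2, 10],
    [1, 0, 0, 0.3, 10],
    [1, 0, 0, 0.3, 10]
  ]
}}

```text
time_s: 23.82
ee_pos: [0.4685, -0.2831, 0.3261]
eef_rot: [-3.142, 0.001, 2.355]
force: [5.0, -2.7, -3.5]
grip_width: 0.0418
grip_force: 40.0
```

Request:
{"fn": "servo_tool", "kwargs": {
  "motion": [
    [1, 0, 0, 0.2, 0],
    [1, 0, 0, 0.4, 0],
    [1, 0, 0, 0.5, 0],
    [1, 0, 0, 0.5, 0]
  ]
}}

```text
time_s: 24.32
ee_pos: [0.4683, -0.2828, 0.3304]
eef_rot: [-3.141, -0.002, 2.357]
force: [4.1, -1.2, -15.3]
grip_width: 0.0419
grip_force: 40.0
```

Request:
{"fn": "servo_tool", "kwargs": {
  "motion": [
    [1, 0, 0, -0.2, 5],
    [1, 0, 0, -0.2, 10],
    [1, 0, 0, -0.2, 15],
    [1, 0, 0, -0.2, 20],
    [1, 0, 0, 0.1, 20],
    [1, 0, 0, 0.4, 20],
    [1, 0, 0, 0.4, 20]
  ]
}}

```text
time_s: 25.2
ee_pos: [0.4684, -0.2829, 0.3358]
eef_rot: [-3.142, 0.0, 2.705]
force: [-0.7, 0.1, -3.4]
grip_width: 0.0412
grip_force: 40.0
```

Request:
{"fn": "servo_tool", "kwargs": {
  "motion": [
    [1, 0, 0, 0.5, 0],
    [1, 0, 0, 1, 0],
    [1, 0, 0, 2, 0],
    [1, 0, 0, 4, 0],
    [1, 0, 0, 7, 0],
    [1, 0, 0, 10, 0],
    [1, 0, 0, 12, 0],
    [1, 0, 0, 12, 0]
  ]
}}

```text
time_s: 26.2
ee_pos: [0.4683, -0.2828, 0.4571]
eef_rot: [-3.141, 0.003, 2.706]
force: [0.4, -0.2, -3.3]
grip_width: 0.0422
grip_force: 40.0
```

```bash
python3 - <<'E'
from h import *
c=cam('top','t1.png')
o=ctrl.get_obs();print(o['time_s'],o['qpos'].round(3),o['ee_pos'].round(4),o['eef_rot'].round(4),o['force'].round(1))
E
```

```text
26.25 [-0.61   0.259  1.454 -0.     1.427 -1.746] [ 0.4683 -0.2828  0.4557] [-3.1414e+00  8.0000e-04  2.7065e+00] [-0.3 -1.  -3.6]
```

View pics/t1.png

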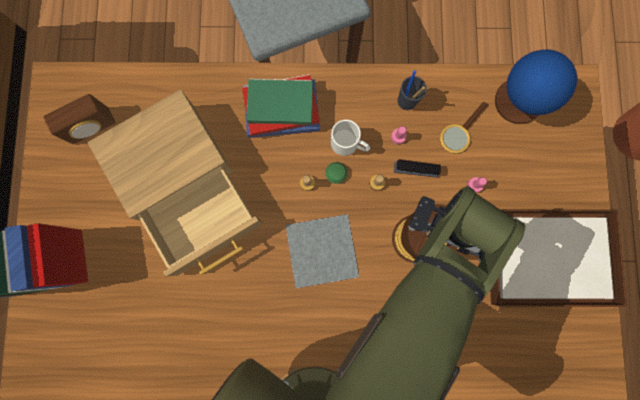

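The lid is off (in the gripper, near (440,230)) and the brass rim of the tub shows at (402,240). Moving to the mat.

Request:
{"fn": "servo_tool", "kwargs": {
  "motion": [
    [1, -0.5, 4, 0, 0],
    [1, -1, 8, 0, 0],
    [1, -1.5, 12, 0, 0],
    [1, -2, 16, 0, 0],
    [1, -2.5, 20, 0, 0],
    [1, -3, 24, 0, 0],
    [1, -3.3, 26.4, 0, 0],
    [1, -3.3, 26.4, -4, 0],
    [1, -3.3, 26.4, -8, 0],
    [1, -3.3, 26.4, -12, 0],
    [1, -3.3, 26.4, -14, 0],
    [1, -3.3, 26.4, -15, 0],
    [1, -3.3, 26.4, -15.5, 0],
    [1, -3.3, 26.4, -15.5, 0]
  ]
}}

```text
time_s: 28.0
ee_pos: [0.4355, -0.019, 0.3006]
eef_rot: [3.142, 0.0, 2.707]
force: [0.7, -1.1, -2.2]
grip_width: 0.0417
grip_force: 40.0
```

Request:
{"fn": "servo_tool", "kwargs": {
  "motion": [
    [1, 0, 0, -0.2, 0],
    [1, 0, 0, -0.4, 0],
    [1, 0, 0, -0.5, 0],
    [1, 0, 0, -0.5, 0]
  ]
}}

```text
time_s: 28.5
ee_pos: [0.436, -0.0191, 0.2966]
eef_rot: [3.141, 0.003, 2.706]
force: [2.1, -0.9, 7.3]
grip_width: 0.0421
grip_force: 40.0
```

Request:
{"fn": "servo_tool", "kwargs": {
  "motion": [
    [0, 0, 0, 0, 0],
    [0, 0, 0, 0, 0],
    [0, 0, 0, 0, 0],
    [0, 0, 0, 0, 0],
    [0, 0, 0, 3, 0],
    [0, 0, 0, 6, 0],
    [0, 0, 2, 12, 0],
    [0, 0, 5, 14, 0],
    [0, 0, 7, 14, 0]
  ]
}}

```text
time_s: 29.62
ee_pos: [0.4353, 0.052, 0.4372]
eef_rot: [3.14, 0.003, 2.707]
force: [-0.4, -0.4, -0.3]
grip_width: 0.0939
grip_force: 0.0
```

```bash
python3 - <<'E'
from h import *
c=cam('top');im=c['image']
a=cv2.resize(im[130:300,280:460],None,fx=3.5,fy=3.5,interpolation=cv2.INTER_CUBIC);cv2.imwrite('pics/t2.png',a[:,:,::-1])
print(ctrl.get_obs()['qpos'].round(3))
E
```

```text
[ 3.800e-02  2.100e-02  1.770e+00  1.000e-03  1.349e+00 -1.099e+00]
```

View pics/t2.png

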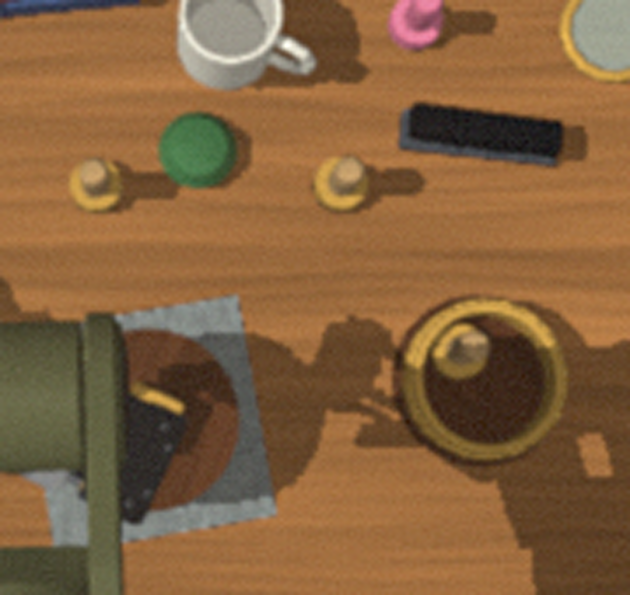

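One stamp stands in the tub (t2: foot (460,352), top (473,347)), and the lid sits inside the mat edges. The desk stamps are unmoved.

```bash
python3 - <<'E'
from h import *
c=cam('top');r=np.round
A=lambda x,y,z:r(ray(c,280+(x-1.25)/3.5,130+(y-1.25)/3.5,z),4)
print('rim',A(485,381,.049),'foot',A(460,352,.036),'top',A(473,345,.091))
print('d1 foot',A(341,186,.02),'top',A(349,170,.075));print('d0 foot',A(96,187,.02),'top',A(94,172,.075))
E
```

```text
rim [ 0.4673 -0.282   0.049 ] foot [ 0.4909 -0.2657  0.036 ] top [ 0.4921 -0.2645  0.091 ]
d1 foot [ 0.6269 -0.1757  0.02  ] top [ 0.6296 -0.175   0.075 ]
d0 foot [0.6255 0.0235 0.02  ] top [0.6274 0.0235 0.075 ]
```

Request:
{"fn": "servo_tool", "kwargs": {
  "motion": [
    [0, 0.9, -5, 0, -5],
    [0, 1.8, -10, 0, -10],
    [0, 2.7, -15, 0, -16],
    [0, 3.6, -20, 0, -22],
    [0, 4.5, -26, 0, -28],
    [0, 5.6, -31.7, 0, -33],
    [0, 5.6, -31.7, -4, -33],
    [0, 5.6, -31.7, -8, -33],
    [0, 5.6, -31.7, -8, -33]
  ]
}}

```text
time_s: 30.85
ee_pos: [0.4908, -0.2665, 0.3528]
eef_rot: [-3.139, -0.005, 2.13]
force: [-0.4, -0.0, 0.9]
grip_width: 0.0938
grip_force: 0.0
```

```bash
python3 - <<'E'
from h import *
c=cam('scene');p=proj(c,(.4915,-.265,.091)).round();u,v=p.astype(int);print(p)
a=cv2.resize(c['image'][v-50:v+60,u-60:u+70],None,fx=4,fy=4,interpolation=cv2.INTER_CUBIC);cv2.imwrite('pics/s3.png',a[:,:,::-1])
o=ctrl.get_obs();print(o['ee_pos'].round(4),o['eef_rot'].round(4))
E
```

```text
[212. 167.]
[ 0.4912 -0.2665  0.3553] [-3.1407e+00 -1.7000e-03  2.1302e+00]
```

View pics/s3.png

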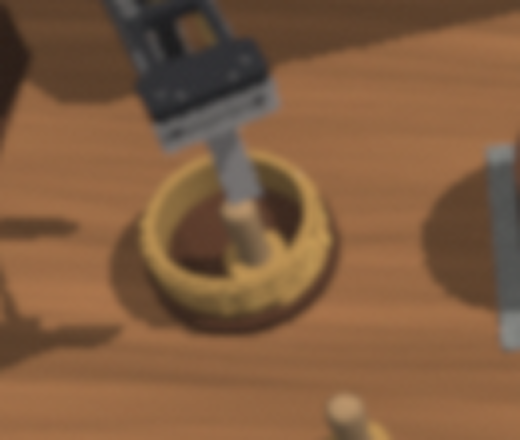

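The stamp in the tub shows its top at s3 (240,208), close to the predicted (240,200), with the fingers above it. Going down.

Request:
{"fn": "servo_tool", "kwargs": {
  "motion": [
    [0, 0, 0.1, -4, 0],
    [0, 0, 0.1, -8, 0],
    [0, 0, 0.1, -9.5, 0],
    [0, 0, 0.1, -9.5, 0],
    [1, 0, 0.1, -9.5, 0],
    [1, 0, 0.1, -9.5, 0],
    [1, 0, 0.1, -9.5, 0],
    [1, 0, 0.1, -9.5, 0],
    [1, 0, 0.1, -9.5, 0],
    [1, 0, 0.1, -9.5, 0],
    [1, 0, 0.1, -9.5, 0],
    [1, 0, 0.1, -9.5, 0]
  ],
  "squeeze": 20
}}

```text
time_s: 32.4
ee_pos: [0.4914, -0.2649, 0.2603]
eef_rot: [-3.142, -0.0, 2.131]
force: [0.8, 1.0, -0.4]
grip_width: 0.024
grip_force: 20.0
```

Request:
{"fn": "servo_tool", "kwargs": {
  "motion": [
    [1, 0, 0, 0, 0],
    [1, 0, 0, 0.5, 0],
    [1, 0, 0, 2, 0],
    [1, 0, 0, 5, 0],
    [1, 0, 0, 9, 0],
    [1, 0, 0, 14, 0],
    [1, 0, 0, 16, 0],
    [1, 0, 0, 16, 0]
  ],
  "squeeze": 25
}}

```text
time_s: 33.4
ee_pos: [0.4912, -0.2648, 0.4226]
eef_rot: [3.14, 0.003, 2.131]
force: [-0.2, 0.2, -2.3]
grip_width: 0.0231
grip_force: 25.0
```

Request:
{"fn": "servo_tool", "kwargs": {
  "motion": [
    [1, 0, 4, 0, 0],
    [1, 0, 9, 0, 0],
    [1, 0, 14, 0, 0],
    [1, 0, 19, 0, 0],
    [1, -0.7, 24, 0, 0],
    [1, -0.7, 29, 0, 0],
    [1, -0.7, 34, 0, 0],
    [1, -0.7, 39, 0, 0],
    [1, -0.7, 44, 0, 0],
    [1, -0.7, 49, 0, 0],
    [1, -0.7, 54, 0, 0],
    [1, -0.7, 59, 0, 0],
    [1, -0.7, 62.3, 0, 0],
    [1, -0.7, 62.3, -4, 0],
    [1, -0.7, 62.3, -8, 0],
    [1, -0.7, 62.3, -12, 0],
    [1, -0.7, 62.3, -14, 0],
    [1, -0.7, 62.3, -15.2, 0],
    [1, -0.7, 62.3, -15.5, 0],
    [1, -0.7, 62.3, -15.5, 0]
  ]
}}

```text
time_s: 35.9
ee_pos: [0.4845, 0.3581, 0.2657]
eef_rot: [3.141, -0.0, 2.131]
force: [1.1, 0.4, -1.2]
grip_width: 0.0235
grip_force: 25.0
```

Request:
{"fn": "servo_tool", "kwargs": {
  "motion": [
    [1, 0, 0, -0.2, 0],
    [1, 0, 0, -0.2, 0]
  ]
}}

```text
time_s: 36.15
ee_pos: [0.4849, 0.3583, 0.2656]
eef_rot: [3.137, 0.0, 2.131]
force: [0.2, 0.6, 12.2]
grip_width: 0.0235
grip_force: 25.0
```

Request:
{"fn": "servo_tool", "kwargs": {
  "motion": [
    [0.4, 0, 0, 0.1, 0],
    [0.4, 0, 0, 0.1, 0],
    [0.4, 0, 0, 0.1, 0],
    [0.4, 0, 0, 0.1, 0],
    [0.4, 0, 0, 4, 0],
    [0.4, 0, 0, 9, 0],
    [0.4, 0, 0, 14, 0],
    [0.4, 0, -5, 16, 0],
    [0, 0, -10, 16, 0],
    [0, 3, -15, 16, 0],
    [0, 3, -15, 16, 0]
  ]
}}

```text
time_s: 37.52
ee_pos: [0.5156, 0.2053, 0.4235]
eef_rot: [3.142, 0.0, 2.126]
force: [-0.2, 0.5, -0.7]
grip_width: 0.0828
grip_force: 0.0
```

```bash
python3 - <<'E'
from h import *
c=cam('scene');im=c['image']
a=cv2.resize(im[120:320,210:500],None,fx=2.7,fy=2.7,interpolation=cv2.INTER_CUBIC);cv2.imwrite('pics/s4.png',a[:,:,::-1])
for p in [(.6265,.0235,.075),(.628,-.175,.075),(.4839,.3587,.097),(.436,-.0185,.119)]: print(((proj(c,p)-[210,120])*2.7).round())
E
```

```text
[292. 270.]
[ 77. 261.]
[646. 145.]
[258.  76.]
```

View pics/s4.png

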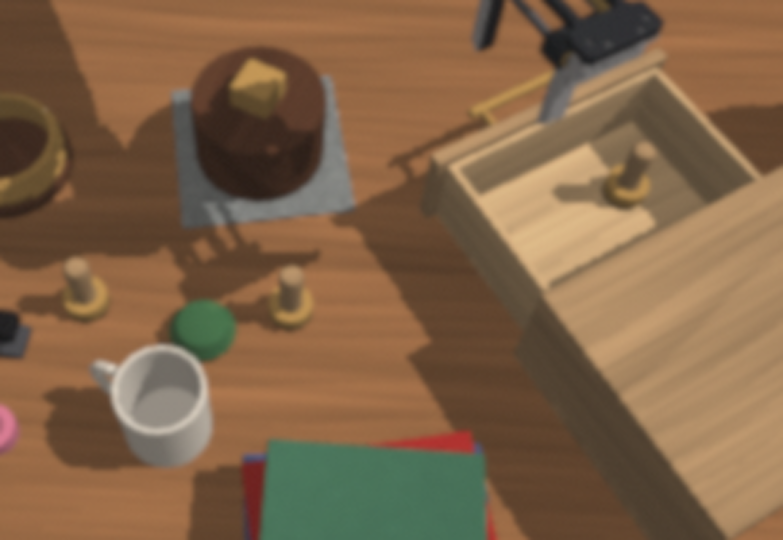

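The stamp stands upright in the drawer at (628,185), the lid is inside the mat, and both desk stamps are in place. On to d0.

Request:
{"fn": "servo_tool", "kwargs": {
  "motion": [
    [0, 3, -5, 0, 0],
    [0, 6, -10, 0, 0],
    [0, 9, -15, 0, 0],
    [0, 11.2, -18.4, -2, 0],
    [0, 11.2, -18.4, -7, 0],
    [0, 11.2, -18.4, -10, 0],
    [0, 11.2, -18.4, -10, 0],
    [0, 11.2, -18.4, -10, 0]
  ]
}}

```text
time_s: 38.58
ee_pos: [0.6267, 0.0249, 0.3251]
eef_rot: [3.14, 0.001, 2.132]
force: [-0.6, -0.6, 1.2]
grip_width: 0.0941
grip_force: 0.0
```

```bash
python3 - <<'E'
from h import *
c=cam('scene');im=c['image']
o=ctrl.get_obs();print(o['ee_pos'].round(4),o['eef_rot'].round(3))
# stamp d0 brass foot blob near prediction
u,v=proj(c,(.6265,.0235,.01)).astype(int)
hsv=cv2.cvtColor(im,cv2.COLOR_RGB2HSV)
print(u,v)
a=cv2.resize(im[v-50:v+30,u-50:u+50],None,fx=5,fy=5,interpolation=cv2.INTER_CUBIC);cv2.imwrite('pics/s5.png',a[:,:,::-1])
E
```

```text
[0.6267 0.0247 0.3254] [3.139e+00 1.000e-03 2.131e+00]
317 231
```

View pics/s5.png

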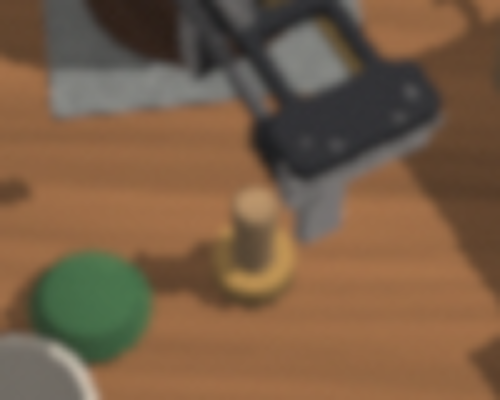

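Stamp d0 is in place under the fingers (s5 (255,265)). Going down.

Request:
{"fn": "servo_tool", "kwargs": {
  "motion": [
    [0, 0, -0.1, -4, 0],
    [0, 0, -0.1, -7, 0],
    [0, 0, -0.1, -8.1, 0],
    [0, 0, -0.1, -8.1, 0],
    [1, 0, -0.1, -8.1, 0],
    [1, 0, -0.1, -8.1, 0],
    [1, 0, -0.1, -8.1, 0],
    [1, 0, -0.1, -8.1, 0],
    [1, 0, -0.1, -8.1, 0],
    [1, 0, -0.1, -8.1, 0],
    [1, 0, -0.1, -8.1, 0],
    [1, 0, -0.1, -8.1, 0]
  ],
  "squeeze": 25
}}

```text
time_s: 40.12
ee_pos: [0.6264, 0.0231, 0.2424]
eef_rot: [-3.141, -0.0, 2.131]
force: [-0.0, 0.9, 0.5]
grip_width: 0.0239
grip_force: 25.0
```

Request:
{"fn": "servo_tool", "kwargs": {
  "motion": [
    [1, 0, 0, 0, 0],
    [1, 0, 0, 0.5, 0],
    [1, 0, 0, 3, 0],
    [1, 0, 0, 7, 0],
    [1, 0, 0, 12, 0],
    [1, 0, 0, 17, 0],
    [1, 0, 0, 18, 0],
    [1, 0, 0, 18, 0]
  ]
}}

```text
time_s: 41.12
ee_pos: [0.6263, 0.023, 0.4221]
eef_rot: [-3.141, -0.0, 2.131]
force: [-1.0, -0.4, -2.9]
grip_width: 0.0232
grip_force: 25.0
```

Request:
{"fn": "servo_tool", "kwargs": {
  "motion": [
    [1, -2, 5, 0, 0],
    [1, -4, 10, 0, 0],
    [1, -6, 15, 0, 0],
    [1, -8, 20, 0, 0],
    [1, -10, 25, 0, 0],
    [1, -11.3, 28.9, 0, 0],
    [1, -11.3, 28.9, -4, 0],
    [1, -11.3, 28.9, -8, 0],
    [1, -11.3, 28.9, -12, 0],
    [1, -11.3, 28.9, -14, 0],
    [1, -11.3, 28.9, -15.2, 0],
    [1, -11.3, 28.9, -15.6, 0],
    [1, -11.3, 28.9, -15.8, 0],
    [1, -11.3, 28.9, -15.8, 0]
  ]
}}

```text
time_s: 42.88
ee_pos: [0.5135, 0.3121, 0.2649]
eef_rot: [3.141, 0.0, 2.131]
force: [0.6, -0.3, -2.0]
grip_width: 0.0237
grip_force: 25.0
```

Request:
{"fn": "servo_tool", "kwargs": {
  "motion": [
    [0.4, 0, 0, 0, 0],
    [0.4, 0, 0, 0, 0],
    [0.4, 0, 0, 0, 0],
    [0.4, 0, 0, 0, 0],
    [0.4, 0, 0, 4, 0],
    [0.4, 0, 0, 9, 0],
    [0.4, 0, 0, 14, 0],
    [0.4, 0, -3, 16, 0],
    [0, 0, -8, 16, 0],
    [0, 2, -13, 16, 0],
    [0, 4, -18, 16, 0],
    [0, 6, -23, 16, 0],
    [0, 6, -23, 16, 0]
  ]
}}

```text
time_s: 44.5
ee_pos: [0.5743, 0.0791, 0.4242]
eef_rot: [-3.141, 0.0, 2.127]
force: [-1.1, 0.8, -0.6]
grip_width: 0.0938
grip_force: 0.0
```

```bash
python3 - <<'E'
from h import *
c=cam('scene');im=c['image']
o=ctrl.get_obs();print(o['ee_pos'].round(4),o['eef_rot'].round(3))
a=cv2.resize(im[120:320,210:500],None,fx=2.7,fy=2.7,interpolation=cv2.INTER_CUBIC);cv2.imwrite('pics/s6.png',a[:,:,::-1])
E
```

```text
[0.5738 0.0808 0.4243] [-3.141 -0.     2.128]
```

View pics/s6.png

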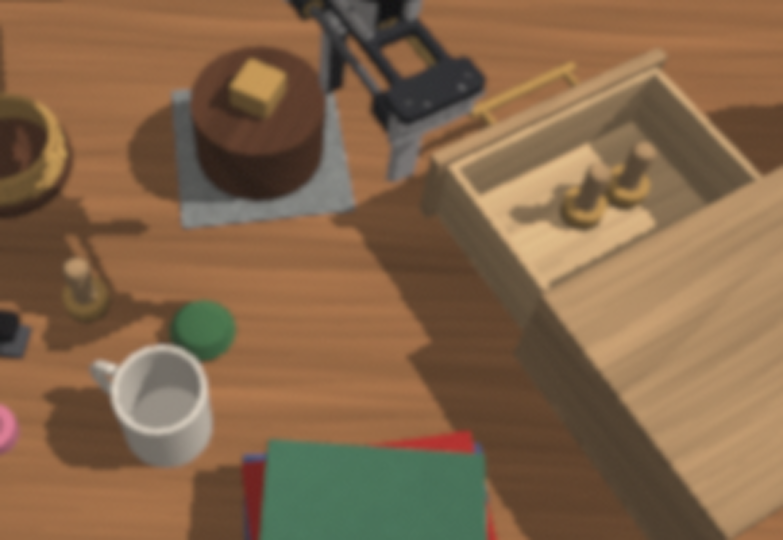

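Two stamps stand in the drawer at (582,205) and (630,185), and d1 is still at (82,295). Going for d1.

Request:
{"fn": "servo_tool", "kwargs": {
  "motion": [
    [0, 1, -5, 0, 0],
    [0, 2, -10, 0, 0],
    [0, 3.5, -15, 0, 0],
    [0, 4.5, -20, 0, 0],
    [0, 5.4, -25.6, -2, 0],
    [0, 5.4, -25.6, -7, 0],
    [0, 5.4, -25.6, -10, 0],
    [0, 5.4, -25.6, -10, 0],
    [0, 5.4, -25.6, -10, 0]
  ]
}}

```text
time_s: 45.68
ee_pos: [0.6279, -0.1732, 0.3263]
eef_rot: [3.14, 0.002, 2.132]
force: [0.1, -0.3, 0.1]
grip_width: 0.094
grip_force: 0.0
```

```bash
python3 - <<'E'
from h import *
c=cam('scene');im=c['image']
o=ctrl.get_obs();print(o['ee_pos'].round(4),o['eef_rot'].round(3))
u,v=proj(c,(.628,-.175,.01)).astype(int);print(u,v)
for q in [(.628,-.1755,.075),(.628,-.1755,.01)]:print((proj(c,q)-[u-50,v-50])*5)
a=cv2.resize(im[v-50:v+30,u-50:u+50],None,fx=5,fy=5,interpolation=cv2.INTER_CUBIC);cv2.imwrite('pics/s7.png',a[:,:,::-1])
E
```

```text
[ 0.6278 -0.1733  0.3266] [3.140e+00 2.000e-03 2.131e+00]
242 228
[232.0841025  193.66055834]
[252.91247615 253.4054645 ]
```

View pics/s7.png

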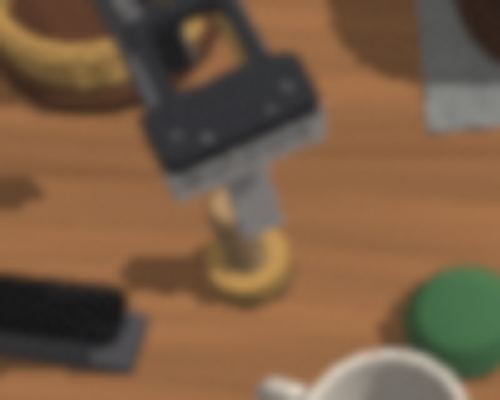

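Stamp d1 stands at s7 (248,265), just under the fingers. Small correction, then down.

Request:
{"fn": "servo_tool", "kwargs": {
  "motion": [
    [0, 0.2, -0.3, -4, 0],
    [0, 0.2, -0.3, -7, 0],
    [0, 0.2, -0.3, -8.2, 0],
    [0, 0.2, -0.3, -8.2, 0],
    [1, 0.2, -0.3, -8.2, 0],
    [1, 0.2, -0.3, -8.2, 0],
    [1, 0.2, -0.3, -8.2, 0],
    [1, 0.2, -0.3, -8.2, 0],
    [1, 0.2, -0.3, -8.2, 0],
    [1, 0.2, -0.3, -8.2, 0],
    [1, 0.2, -0.3, -8.2, 0],
    [1, 0.2, -0.3, -8.2, 0]
  ]
}}

```text
time_s: 47.22
ee_pos: [0.6294, -0.1769, 0.2423]
eef_rot: [-3.141, -0.0, 2.131]
force: [1.6, 0.8, 0.4]
grip_width: 0.0236
grip_force: 25.0
```

Request:
{"fn": "servo_tool", "kwargs": {
  "motion": [
    [1, 0, 0, 0, 0],
    [1, 0, 0, 0.5, 0],
    [1, 0, 0, 3, 0],
    [1, 0, 0, 7, 0],
    [1, 0, 0, 12, 0],
    [1, 0, 0, 17, 0],
    [1, 0, 0, 18, 0],
    [1, 0, 0, 18, 0]
  ]
}}

```text
time_s: 48.22
ee_pos: [0.6294, -0.1769, 0.422]
eef_rot: [-3.141, -0.0, 2.131]
force: [0.4, -0.5, -3.5]
grip_width: 0.0234
grip_force: 25.0
```

Request:
{"fn": "servo_tool", "kwargs": {
  "motion": [
    [1, -1, 5, 0, 0],
    [1, -2, 10, 0, 0],
    [1, -3, 15, 0, 0],
    [1, -4, 20, 0, 0],
    [1, -5, 25, 0, 0],
    [1, -6, 30, 0, 0],
    [1, -7, 35, 0, 0],
    [1, -8, 40, 0, 0],
    [1, -8.7, 44.2, 0, 0],
    [1, -8.7, 44.2, -4, 0],
    [1, -8.7, 44.2, -8, 0],
    [1, -8.7, 44.2, -12, 0],
    [1, -8.7, 44.2, -14, 0],
    [1, -8.7, 44.2, -15.2, 0],
    [1, -8.7, 44.2, -15.6, 0],
    [1, -8.7, 44.2, -15.8, 0],
    [1, -8.7, 44.2, -15.8, 0]
  ]
}}

```text
time_s: 50.35
ee_pos: [0.5425, 0.2651, 0.265]
eef_rot: [3.141, 0.0, 2.131]
force: [0.7, -0.6, -1.1]
grip_width: 0.0236
grip_force: 25.0
```

Request:
{"fn": "servo_tool", "kwargs": {
  "motion": [
    [0.4, 0, 0, 0, 0],
    [0.4, 0, 0, 0, 0],
    [0.4, 0, 0, 0, 0],
    [0.4, 0, 0, 0, 0],
    [0.4, 0, 0, 4, 0],
    [0.4, 0, 0, 9, 0],
    [0.4, 0, 0, 14, 0],
    [0.4, -5, -3, 15, 0],
    [0.8, -10, -6, 15, 0],
    [1, -15, -9, 15, 0],
    [1, -18, -11.2, 15, 0],
    [1, -18, -11.2, 15, 0],
    [1, -18, -11.2, 15, 0]
  ]
}}

```text
time_s: 51.98
ee_pos: [0.3629, 0.1533, 0.4148]
eef_rot: [3.141, 0.0, 2.13]
force: [-0.2, 0.2, -0.5]
grip_width: 0.0099
grip_force: 0.0
```

```bash
python3 - <<'E'
from h import *
c=cam('scene');im=c['image']
o=ctrl.get_obs();print(o['ee_pos'].round(4),o['eef_rot'].round(3),o['qpos'].round(3))
a=cv2.resize(im[120:320,210:500],None,fx=2.7,fy=2.7,interpolation=cv2.INTER_CUBIC);cv2.imwrite('pics/s8.png',a[:,:,::-1])
E
```

```text
[0.3631 0.1534 0.4145] [3.141 0.    2.131] [ 0.307 -0.066  1.906  0.     1.301 -0.253]
```

View pics/s8.png

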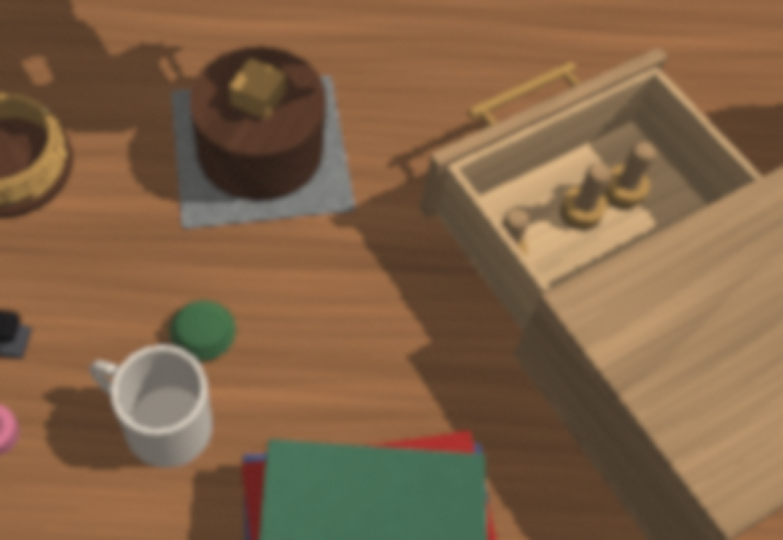

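```bash
python3 - <<'E'
from h import *
c=cam('top');im=c['image']
a=cv2.resize(im[150:280,130:270],None,fx=4.5,fy=4.5,interpolation=cv2.INTER_CUBIC);cv2.imwrite('pics/t9.png',a[:,:,::-1])
s=cam('scene')
for q in [(.4849,.3583),(.5135,.3121),(.5425,.2651)]:
  print([((proj(c,(*q,z))-[130,150])*4.5).round() for z in (.042,.097)],((proj(s,(*q,.097))-[210,120])*2.7).round())
E
```

```text
[array([246., 368.]), array([217., 361.])] [646. 146.]
[array([323., 321.]), array([299., 312.])] [601. 169.]
[array([402., 274.]), array([381., 263.])] [554. 192.]
```

View pics/t9.png

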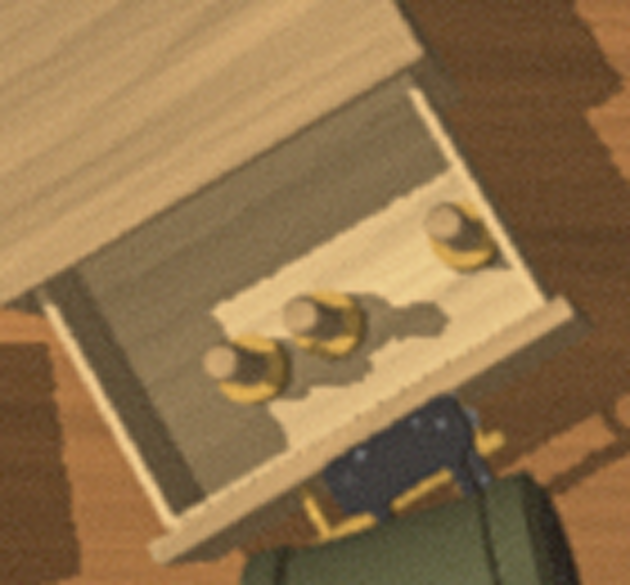

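All three stamps stand upright in the drawer. The third was nudged to (462,238) but is still inside it. The closed fingers go in front of the handle for the push.

Request:
{"fn": "servo_tool", "kwargs": {
  "motion": [
    [1, -0.7, 3, 0, 0],
    [1, -0.7, 6.1, 0, 0],
    [1, -0.7, 6.1, -5, 0],
    [1, -0.7, 6.1, -10, 0],
    [1, -0.7, 6.1, -14.5, 0],
    [1, -0.7, 6.1, -14.5, 0]
  ]
}}

```text
time_s: 52.88
ee_pos: [0.3553, 0.2141, 0.2672]
eef_rot: [-3.135, -0.001, 2.131]
force: [-0.3, 0.2, 0.1]
grip_width: 0.0007
grip_force: 0.0
```

Request:
{"fn": "servo_tool", "kwargs": {
  "motion": [
    [1, 0.6, 0.4, 0, 0],
    [1, 1.3, 0.8, 0, 0],
    [1, 1.9, 1.2, 0, 0],
    [1, 2.5, 1.6, 0, 0],
    [1, 3.0, 1.9, 0, 0],
    [1, 3.4, 2.1, 0, 0],
    [1, 3.8, 2.4, 0, 0],
    [1, 4.2, 2.65, 0, 0],
    [1, 4.7, 2.95, 0, 0],
    [1, 5.2, 3.3, 0, 0],
    [1, 5.8, 3.65, 0, 0],
    [1, 6.4, 4.0, 0, 0],
    [1, 7.0, 4.4, 0, 0],
    [1, 7.6, 4.8, 0, 0],
    [1, 8.2, 5.15, 0, 0],
    [1, 8.8, 5.5, 0, 0],
    [1, 9.4, 5.9, 0, 0],
    [1, 10.0, 6.3, 0, 0],
    [1, 10.6, 6.65, 0, 0],
    [1, 11.2, 7.0, 0, 0]
  ]
}}

```text
time_s: 55.38
ee_pos: [0.4678, 0.2844, 0.2694]
eef_rot: [-3.142, -0.0, 2.131]
force: [-2.3, -0.7, 0.1]
grip_width: 0.0004
grip_force: 0.6
```

```bash
python3 - <<'E'
from h import *
o=ctrl.get_obs();print(o['ee_pos'].round(4),o['force'].round(1))
c=cam('top');cv2.imwrite('pics/t10.png',cv2.resize(c['image'][100:290,100:340],None,fx=3,fy=3)[:,:,::-1])
E
```

```text
[0.4678 0.2844 0.2694] [-2.3 -0.7  0.1]
```

Request:
{"fn": "servo_tool", "kwargs": {
  "motion": [
    [1, 0.6, 0.35, 0, 0],
    [1, 1.2, 0.75, 0, 0],
    [1, 1.8, 1.1, 0, 0],
    [1, 2.4, 1.5, 0, 0],
    [1, 3.0, 1.9, 0, 0],
    [1, 3.5, 2.2, 0, 0],
    [1, 4.0, 2.5, 0, 0],
    [1, 4.5, 2.8, 0, 0],
    [1, 4.9, 3.1, 0, 0],
    [1, 5.2, 3.25, 0, 0],
    [1, 5.4, 3.4, 0, 0],
    [1, 5.4, 3.4, 0, 0]
  ]
}}

```text
time_s: 56.92
ee_pos: [0.5216, 0.3181, 0.2695]
eef_rot: [3.141, 0.0, 2.131]
force: [0.1, -0.7, -0.6]
grip_width: 0.0006
grip_force: 0.0
```

Request:
{"fn": "servo_tool", "kwargs": {
  "motion": [
    [1, 0.2, 0.12, 0, 0],
    [1, 0.4, 0.25, 0, 0],
    [1, 0.6, 0.38, 0, 0],
    [1, 0.7, 0.44, 0, 0],
    [1, 0.7, 0.44, 0, 0]
  ]
}}

```text
time_s: 57.55
ee_pos: [0.5285, 0.3225, 0.2695]
eef_rot: [3.141, -0.0, 2.131]
force: [1.0, -0.6, -1.3]
grip_width: 0.0003
grip_force: 0.0
```

Request:
{"fn": "servo_tool", "kwargs": {
  "motion": [
    [1, 0.2, 0.12, 0, 0],
    [1, 0.4, 0.25, 0, 0],
    [1, 0.6, 0.37, 0, 0]
  ]
}}

```text
time_s: 57.92
ee_pos: [0.5329, 0.3252, 0.2693]
eef_rot: [-3.13, -0.0, 2.131]
force: [-41.7, -26.8, 28.9]
grip_width: 0.0003
grip_force: 25.1
```

```bash
python3 - <<'E'
from h import *
o=ctrl.get_obs();print(o['ee_pos'].round(4),o['force'].round(1))
c=cam('top');im=c['image'];hsv=cv2.cvtColor(im,cv2.COLOR_RGB2HSV)
s=cam('scene');cv2.imwrite('pics/s11.png',cv2.resize(s['image'][120:320,330:580],None,fx=3,fy=3,interpolation=cv2.INTER_CUBIC)[:,:,::-1])
E
```

```text
[0.5329 0.3252 0.2693] [-41.7 -26.8  28.9]
```

View pics/s11.png

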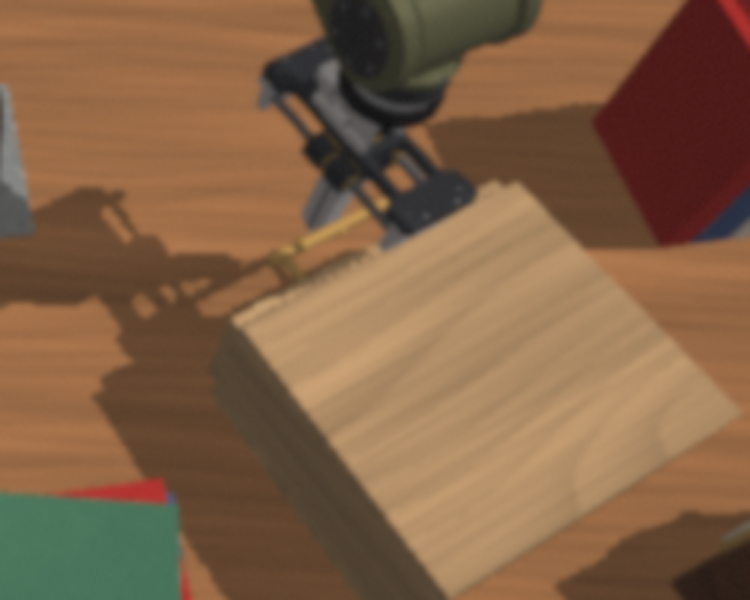

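The drawer is shut against its stop: the force rose to about 50 N at the fingers and the panel is flush. Backing off and lifting clear.

Request:
{"fn": "servo_tool", "kwargs": {
  "motion": [
    [1, -0.5, -0.3, 0, 0],
    [1, -2, -1.2, 0, 0],
    [1, -5, -3.1, 0, 0],
    [1, -9, -5.6, 0, 0],
    [1, -12, -7.5, 5, 0],
    [1, -12, -7.5, 10, 0],
    [1, -12, -7.5, 15, 0],
    [1, -12, -7.5, 15, 0]
  ]
}}

```text
time_s: 59.02
ee_pos: [0.4145, 0.2512, 0.4231]
eef_rot: [3.134, 0.001, 2.131]
force: [-0.2, 0.5, -0.9]
grip_width: 0.0004
grip_force: 0.0
```

```bash
python3 - <<'E'
from h import *
c=cam('scene');im=c['image']
# bar ends expected if shut: scan brass-coloured pixels near the handle
hsv=cv2.cvtColor(im,cv2.COLOR_RGB2HSV)
m=((hsv[...,0]>17)&(hsv[...,0]<27)&(hsv[...,1]>130)&(hsv[...,2]>120)).astype(np.uint8)
m[:, :400]=0;m[:,500:]=0;m[:160]=0;m[215:]=0
y,x=np.nonzero(m);print(len(x),x.min(),x.max(),y[x.argmin()],y[x.argmax()])
a,b=ray(c,x.min(),y[x.argmin()],.087),ray(c,x.max(),y[x.argmax()],.087);mid=(a+b)/2
print(a.round(4),b.round(4),'mid',mid.round(4),'travel',((mid[:2]-[.407,.246])@[.847,.531]).round(4))
d=.5902,.3586;print('bar to roof edge (shut: ~?)',((np.array(d)-mid[:2])@[.847,.531]).round(4))
o=ctrl.get_obs();print(o['time_s'],o['ee_pos'].round(3),o['force'].round(1))
E
```

```text
78 421 459 206 188
[0.5797 0.279  0.087 ] [0.5203 0.3814 0.087 ] mid [0.55   0.3302 0.087 ] travel 0.1658
bar to roof edge (shut: ~?) 0.0492
59.075 [0.414 0.251 0.421] [-0.7  0.2 -0.7]
```

```bash
python3 -c "
from station import ctrl
print(ctrl.hand_in())"
```

```text
the job is handed in; nothing more can be done
None
```

The job is handed in: the lid is knob up on the mat, all three wooden stamps (one from the canister, two from the desk) were upright in the drawer at my last look before closing it, and the drawer is pushed to its stop; the verdict was not shown.

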